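# Set the knurled collar and fold down the speaker rest

## Robot

A 7-joint arm with a two-finger parallel gripper is mounted at the origin on the work surface. World frame = base frame: x ahead of the robot, y to its left, z up, the work surface at z = 0. Lengths are in m, angles in rad, forces in N, time in s.
With the tool pointing down it reaches from about 0.425 to 0.875 m from the base axis. Payload 4.7 kg.
Tool frame: the origin (TCP) lies on the centre line of the jaws, within the pads' length; the fingertips stand 14 mm ahead of it and the grasp point (between the pads) lies 5 mm behind it; z points along the fingers, x is the direction in which the jaws open and shut, and the axes are right-handed (so a half turn about z gives the same grasp; the last joint's range is limited). The gripper opens to 87 mm and grips with 3 to 60 N. Pads are 19 mm wide; open, the fingers measure 117 mm over their backs; the gripper's body (75 mm by 190 mm) begins 51 mm behind the grasp point.
Start: joints at [1.141, 0.321, -0.07, 1.45, 0.023, 1.371, -0.057], TCP at [0.279, -0.587, 0.237] pointing down, gripper open.
Joint ranges: [-2.86, 2.86], [-0.3, 2.09], [-1.38, 1.24], [0.06, 2.45], [-1.56, 4.7], [0.09, 2.05], [-2.69, 2.69]. Speed limits (rad/s): [2.57, 2.57, 3.14, 3.14, 3.14, 3.14, 3.14].

## Interface

Orientations are given as a rotation vector (axis times angle).
In Python, from bench import ctrl gives the robot as it stands.
- The arm moves only by the tool drive_tool, never from a script. Its argument "rows" is a list that holds one entry, the list of rows, each a list of 5 numbers: the shift along the tool's x, y, z scaled (see below), then the turn about the tool's z scaled (see below), then the closure in counts, from 0 (fully open) to 255 (shut). In form: [[[dx, dy, dz, spin, jaw], ...]]. A call has 1 to 20 rows; each row is the pose to reach, as a shift and turn from the pose commanded when the call began, along the tool's axes at that moment, turning the shorter way round; what a row does not reach only later rows make up. The controller multiplies each number of a shift by 300 mm and each number of a turn by pi rad. A row lasts 1/8 s, in which the tool goes at most 62.5 mm and 10.7 degrees, less where a joint would pass 70% of its speed; a pose out of reach is approached as far as the arm can. A call with a number of a shift or a turn outside -1 to 1 is refused whole. A call with a gripper value outside its range is refused whole. The fingers move at their own pace and stop on an object; "grip_force" is the grip in N (left out, the last holds). Time passes only in rows, so rows that repeat a pose let the fingers close. It gives the time, the measured TCP pose, the force and the opening at its end, in the units of the state.
- ctrl.get_state(): the state, without advancing time (a new reading comes with each control period).
- ctrl.get_image(name): name is "scene" or "side" or "wrist"; returns a dict with "img" (400x640x3 uint8, blue, green, red), "camera_matrix" (3x3 intrinsics, pixels), "R" (3x3) and "t" (3): a world point X has camera coordinates R X + t. Camera axes: x right, y down, z forward; pixel columns grow to the right and rows downward; lengths in m; the calibration is good to about 2 mm. A picture is of the moment at which its call begins. There is no depth.
- ctrl.close_job(): hands the job in, once; it reports no verdict.
The state is a dict: "time": time; "joint_positions": joint angles; "qd": joint speeds; "joint_torque": joint torques, N m; "position": TCP position; "tool_rot": TCP orientation; "ft_force": force on the tool from outside, world axes, zero at the start; "torque": the same for the moment, N m; "grip_width": opening from 0.0 (shut) to 1.0 (fully open).
Only numpy, scipy, OpenCV 4.12 (cv2) and the standard library are available. Lean on these libraries where they do the work, as an engineer would, in place of code of your own. Each camera call takes 0.05 s, during which the arm holds its last target.

## Task

The folding speaker rest on the media cabinet needs levelling. Leaving its flap standing up, spin the knurled collar up its threaded rod until the collar's top is level with the top of the wooden hinge block, then fold the flap down so that it rests on the collar, level, and let go. Leave the speaker, remote control, notebooks and tape roll where they are.

Things in the scene. Friction and masses are not known exactly. Their poses are not given: they have to be found in the camera images.
- collar_top (a point): Centre of the top face of the knurled collar, a grey metal cylinder 50 mm across and 24 mm high on the upright threaded rod; it spans from this point to 24 mm below. Starts 8 to 17 mm below the level wanted. Can be gripped from above across its diameter, jaws astride the rod. z up; x and y turn with the collar.
- rod_top (a point): Top end of the fixed threaded steel rod, 16 mm thick, 96 mm above the table. Right-hand steep thread: one turn counter-clockwise seen from above raises the collar 24 mm (3.82 mm per rad), clockwise lowers it. It moves only by turning, so the hand that turns it must rise with it; it stays where it is left (friction about 0.04 N m). Axes as block_top.
- block_top (a point): Point on the flat top of the wooden hinge block, 88 mm above the table: the level wanted for the collar's top. Block 110 mm along x, 45 mm along y, at one end of the fixed wooden base board (130 x 260 mm, 18 mm thick). Axes: z up, y level from the rod towards the block and on outwards, x along the hinge. The rod is at x = 0, y = -170 mm from here.
- flap_hinge (a point): Middle of the flap's hinge axis, along the block's inner upper edge, 88 mm above the table, 140 mm from the rod, 30 mm from block_top. Axes as block_top.
- flap_middle (a point): Middle of the flap, 80 mm from the hinge axis, half-way through its thickness. The flap is a light wooden board 100 mm wide, 12 mm thick, 0.25 kg, 175 mm from hinge axis to free edge. Its underside passes through the hinge axis and faces the rod when the flap stands up. Own axes: y from free edge to hinge, z out of its upper side.
- flap_edge (a point): Middle of the flap's free edge, 175 mm from the hinge axis; here opens a slot, 28 mm wide and 75 mm deep, that goes round the rod. Standing up, the flap leans a little outwards over the block and this edge is about 260 mm above the table. Axes as flap_middle.
- flap (a joint): Flap angle in rad: 0 = level, folded down over the rod; 1.72 = standing up, leaning back on its stop (it may start a little short of it and sink back). Soft-closing hinge (0.2 N m s/rad): pushed from its outer side past upright towards the rod, to 1.3 rad or less, it sinks by itself in about 3 s until it lies on the collar.
- speaker: Bystander: white speaker 100 x 100 x 150 mm, grey grilles; origin at the centre of its underside.
- remote: Bystander: black remote control 170 x 45 x 18 mm lying flat; origin at the centre of its underside.
- notebooks: Bystander: two notebooks, 150 x 210 x 30 mm, lying flat; origin at the centre of the underside.
- tape: Bystander: roll of tape 90 mm across, 22 mm high, lying flat; origin at the centre of its underside.

How it is judged:
On the way, in this order (a step that is already met when the one before it is completed fails the run):
1. the collar's top is level with the hinge block's top while the flap still stands up (z of collar_top in the frame of block_top between -0.004 and 0.004 m and value of joint flap above 1.3 rad), for 0.2 s.
2. the flap is folded down level on the collar (z of collar_top in the frame of block_top between -0.004 and 0.004 m and value of joint flap between -0.03 and 0.03 rad), for 0.2 s.
At the end, for the whole second after the job is handed in: The collar's top is within 4 mm of the height of the hinge block's top; the flap lies at rest within 0.03 rad of level (all of step 2 and velocity of joint flap between -0.05 and 0.05 rad/s); the robot touches nothing.
It fails at once if the speaker is shifted more than 30 mm (distance of speaker from where it was at the start of the episode above 0.03 m).
It fails at once if the remote is shifted more than 30 mm (distance of remote from where it was at the start of the episode above 0.03 m).
It fails at once if the notebooks is shifted more than 30 mm (distance of notebooks from where it was at the start of the episode above 0.03 m).
It fails at once if the tape is shifted more than 30 mm (distance of tape from where it was at the start of the episode above 0.03 m).
It also fails if it takes over 72 s, if anything falls off the work surface, if the arm or the gripper's body presses on something with over 40 N, if the wrist force passes 120 N, or if a joint passes its speed limit or range.

## Working session

There is one attempt and no reset: what is moved stays moved. The work goes in short steps, Python scripts to look and compute and a tool call to move; the robot and the scene stay as the last step left them, time stands still between calls to the robot, and variables do not carry over. Pictures are saved under pics/ and viewed, and the job is handed in when it is done.

Besides the shell and the picture viewer there is one more tool, called after "Emit:" by a JSON object that holds its "method" and its "body", one argument or row to a line. drive_tool: Moves the arm, as the interface text tells. Its arguments: {"type":"object","properties":{"rows":{"type":"array"},"grip_force":{"type":"number"}},"required":["rows"]}

```bash
mkdir -p pics
python3 - <<'E'
from bench import ctrl
import cv2
s=ctrl.get_state();print(s)
for n in("scene","side","wrist"):
    d=ctrl.get_image(n);cv2.imwrite(f"pics/{n}0.png",d["img"]);print(n,d["camera_matrix"].tolist(),d["R"].tolist(),d["t"].tolist())
E
```

```text
{'time': 0.0, 'joint_positions': array([ 1.14109868,  0.32185378, -0.0700829 ,  1.45170289,  0.02264618,
        1.3708094 , -0.05689687]), 'qd': array([-2.80910158e-04, -7.53468878e-05,  7.44129490e-04, -1.81805918e-05,
        8.92569563e-04, -5.92462555e-04, -2.07507998e-03]), 'joint_torque': array([-6.98691438e-04, -4.91292787e+01, -4.04252177e-01, -3.12521267e+01,
       -6.40344224e-02,  4.39421413e-02,  1.56615042e-04]), 'position': array([ 0.27879803, -0.58656954,  0.23542752]), 'tool_rot': array([-2.6551183 ,  1.67751924,  0.00275265]), 'ft_force': array([ 0.7576848 ,  0.98415825, -0.29236221]), 'torque': array([ 0.06438724, -0.06916525,  0.02192491]), 'grip_width': 0.9960084202137081}
scene [[442.5732889142749, 0.0, 318.8326425253277], [0.0, 442.5732889142749, 203.8044337692136], [0.0, 0.0, 1.0]] [[0.866741032241088, 0.4987426691561585, 0.003966483662427139], [0.28942858615209593, -0.4964755624786548, -0.8183783412209187], [-0.40619093607274454, 0.71047010199198, -0.5746661270928134]] [-0.46255474788870515, -0.08372007173937275, 1.6975482759365388]
side [[457.4292114424225, 0.0, 317.5477370041484], [0.0, 457.4292114424225, 198.38040319154354], [0.0, 0.0, 1.0]] [[-0.8703055603652836, -0.4925121200776706, -0.00020778322246702352], [-0.3422281608252476, 0.6050459103581484, -0.7188875658244813], [0.35418655753068595, -0.6255807365444348, -0.6951263370992964]] [0.4621402087163685, 0.22634593306667708, 1.1276074005300518]
wrist [[276.09934939013044, 0.0, 319.17908323976894], [0.0, 276.09934939013044, 199.46847520137595], [0.0, 0.0, 1.0]] [[0.4290921182293699, -0.9032594268215964, -0.0015368576240482297], [-0.8729369074056897, -0.4151234122339157, 0.2562297958947463], [-0.23207996415551546, -0.10860460613249612, -0.9666146749167337]] [-0.650220512649792, -0.031417606263204535, 0.3878925729550376]
```

View pics/scene0.png

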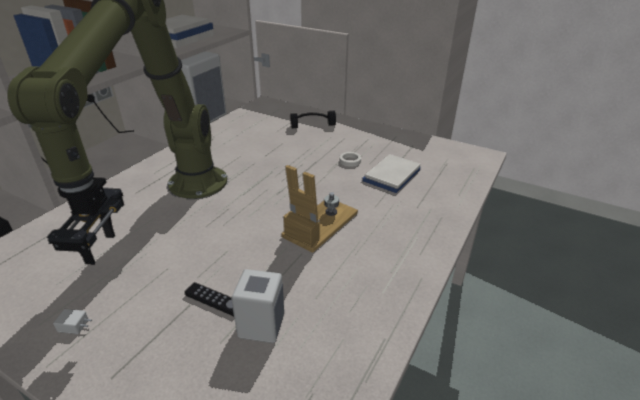

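View pics/side0.png

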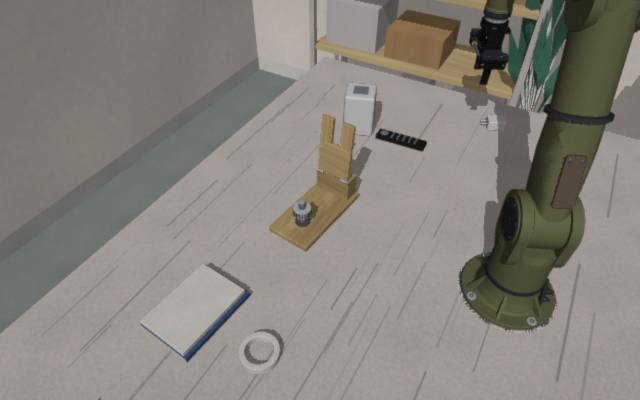

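View pics/wrist0.png

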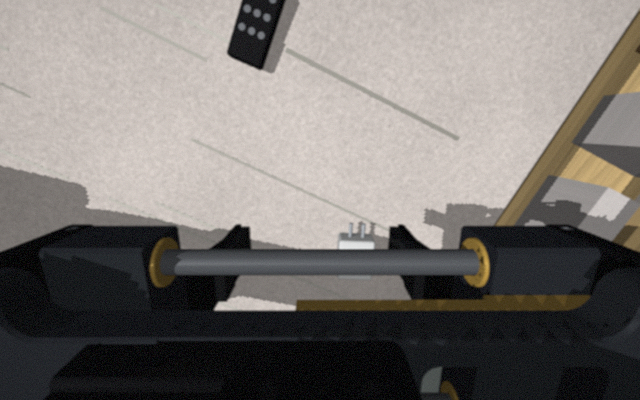

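The scene view shows the rest with its rod at about (332,200) and block at about (302,225). In the side view the rod is at about (302,210) and the flap at about (337,150). I'll enlarge both.

Run:
```python
import cv2
a=cv2.imread("pics/scene0.png")[155:255,270:370];cv2.imwrite("pics/sc_c.png",cv2.resize(a,(600,600),interpolation=cv2.INTER_CUBIC))
a=cv2.imread("pics/side0.png")[105:255,260:370];cv2.imwrite("pics/si_c.png",cv2.resize(a,(440,600),interpolation=cv2.INTER_CUBIC))
```

```text
(no output)
```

View pics/sc_c.png

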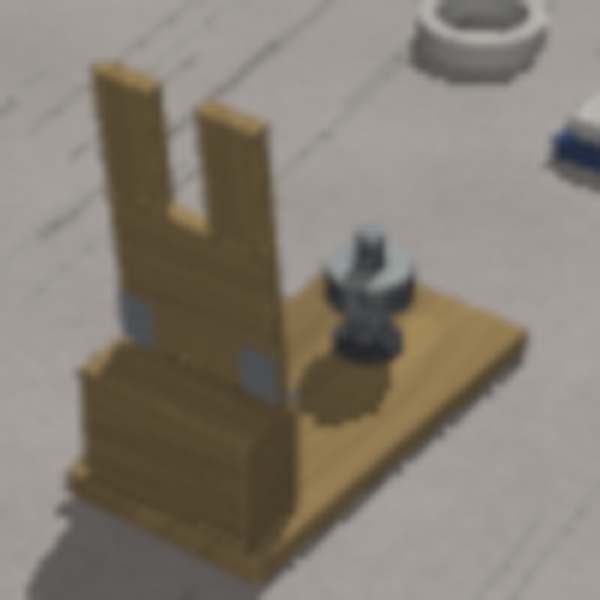

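View pics/si_c.png

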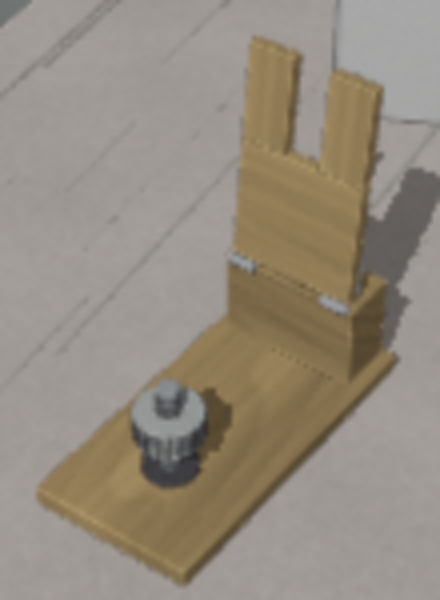

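```bash
cat > h.py <<'E'
import numpy as np,cv2
from bench import ctrl
def cam(d): return np.array(d["camera_matrix"]),np.array(d["R"]),np.array(d["t"])
def proj(c,X):
    K,R,t=c; p=K@(R@np.asarray(X)+t); return p[:2]/p[2]
E
cat > fit.py <<'E'
from h import *
from scipy.optimize import least_squares
cs={n:cam(ctrl.get_image(n)) for n in("scene","side")}
def S(u,v): return("scene",270+u/6,155+v/6)
def D(u,v): return("side",260+u/4,105+v/4)
def model(p):
    x,y,a,b,f,h=p
    c,s=np.cos(a),np.sin(a)
    W=lambda q: np.array([x+c*q[0]-s*q[1],y+s*q[0]+c*q[1],q[2]])
    def fl(lx,r,w): # r from hinge, w above underside
        return W((lx,-.03-r*np.cos(f)+w*np.sin(f),.088+r*np.sin(f)+w*np.cos(f)))
    return [(S(370,232),W((0,-.17,.096))),(D(168,383),W((0,-.17,.096))),
    (S(370,275),W((0,-.17,h))),(D(169.5,410),W((0,-.17,h))),
    (S(95,72),fl(.05,.175,.012)),(S(267,132),fl(-.05,.175,.012)),
    (D(252,38),fl(-.05,.175,0)),(D(382,87),fl(.05,.175,0)),
    (S(85,373),W((.055,.015,.088))),(S(248,437),W((-.055,.015,.088))),
    (D(385,280),W((.055,.015,.088))),(D(349,378),W((.055,-.03,.018))),
    (S(70,480),W((.065,b,.018))),(S(265,572),W((-.065,b,.018))),(S(527,332),W((-.065,b-.26,.018))),
    (D(40,492),W((-.065,b-.26,.018))),(D(187,577),W((.065,b-.26,.018))),(D(395,355),W((.065,b,.018)))]
def res(p): return np.concatenate([proj(cs[m[0]],X)-m[1:] for m,X in model(p)])
best=None
for a in np.arange(-3,3.2,.5):
    r=least_squares(res,[.6,-.1,a,.02,1.7,.075],loss="soft_l1")
    if best is None or r.cost<best.cost: best=r
p=best.x;print(best.cost,np.round(p,4));print(np.round(res(p).reshape(-1,2),1).tolist())
c,s=np.cos(p[2]),np.sin(p[2])
for n,ly in(("rod",-.17),("hinge",-.03)):print(n,p[0]-s*ly,p[1]+c*ly)
E
python3 fit.py
```

```text
15.885962752117216 [ 0.5288 -0.1094  3.0503  0.0176  1.6764  0.0693]
[[-0.9, -0.3], [0.1, 0.4], [-1.1, -0.8], [-0.0, 0.7], [-1.2, 0.0], [-1.8, 0.6], [-2.4, 0.1], [-2.8, 0.4], [-1.5, -0.3], [0.1, 1.8], [-0.4, -1.4], [-0.9, 0.6], [-1.0, -1.3], [-0.5, -1.1], [-0.2, -1.5], [-1.9, -0.8], [-0.2, -1.2], [-0.9, -1.5]]
rod 0.5443084598885245 0.05984309063525413
hinge 0.5315455882022463 -0.07957394242139788
```

Emit:
{"method": "drive_tool", "body": {
  "rows": [
    [[0,0,-0.42,0,0],[0,0,-0.42,0,0],[0,0,-0.42,0,0],[-0.2,-0.22,-0.42,0,0],[-0.39,-0.43,-0.42,0,0],[-0.58,-0.64,-0.42,0,0],[-0.78,-0.86,-0.42,0,0],[-0.78,-0.86,-0.42,0,0],[-0.78,-0.86,-0.42,0,0]]
  ],
  "grip_force": 25
}}

```text
time: 1.38
position: [0.4127, -0.2611, 0.3622]
tool_rot: [-2.659, 1.672, 0.001]
ft_force: [0.4, 0.3, 0.8]
grip_width: 0.997
```

```bash
cat >> h.py <<'E'
from scipy.spatial.transform import Rotation as Ro
def plan(target,yawx=None):
    s=ctrl.get_state();R=Ro.from_rotvec(s["tool_rot"]).as_matrix()
    d=R.T@(np.array(target)-s["position"])/.3
    print("t",s["time"],"pos",np.round(s["position"],4),"xax",np.round(R[:,0],3),"zax",np.round(R[:,2],3),"q",np.round(s["joint_positions"],3),"F",np.round(s["ft_force"],1),"M",np.round(s["torque"],2),"g",s["grip_width"])
    print("cmd",np.round(d,3))
E
python3 -c "
from h import *
plan([.544,.060,.36])"
```

```text
t 1.375 pos [ 0.4127 -0.2611  0.3622] xax [ 0.433 -0.901 -0.   ] zax [-0.  0. -1.] q [ 0.84  -0.045 -0.315  1.614 -0.014  1.571 -0.598] F [0.4 0.3 0.8] M [-0.07 -0.06  0.01] g 0.9969205628377629
cmd [-0.775 -0.858  0.008]
```

Emit:
{"method": "drive_tool", "body": {
  "rows": [
    [[-0.2,-0.22,0,0.05,0],[-0.39,-0.43,0,0.1,0],[-0.58,-0.64,0,0.15,0],[-0.775,-0.858,0,0.2,0],[-0.775,-0.858,0,0.25,0],[-0.775,-0.858,0,0.3,0],[-0.775,-0.858,0,0.33,0],[-0.775,-0.858,0,0.33,0],[-0.775,-0.858,0,0.33,0]]
  ]
}}

```text
time: 2.5
position: [0.544, 0.0544, 0.3621]
tool_rot: [1.475, -2.772, 0.0]
ft_force: [-0.4, 0.3, -0.6]
grip_width: 1.0
```

```bash
python3 -c "
from h import *
plan([.544,.060,.36])
d=ctrl.get_image('wrist');cv2.imwrite('pics/w1.png',d['img'])
c=cam(d)
print(proj(c,[.544,.06,.096]),proj(c,[.544,.06,.069]))
for n in('scene','side'):
  cv2.imwrite(f'pics/{n}1.png',ctrl.get_image(n)['img'])
"
```

```text
t 2.5 pos [0.544  0.0544 0.3621] xax [-0.559 -0.829  0.001] zax [-0.001 -0.001 -1.   ] q [ 0.481  0.113 -0.688  1.477  0.072  1.578 -2.367] F [-0.4  0.3 -0.6] M [ 0.08  0.02 -0.05] g 1.0003853610202014
cmd [-0.015  0.01   0.007]
[315.08907767 176.4866651 ] [315.31297952 173.53276629]
```

View pics/w1.png

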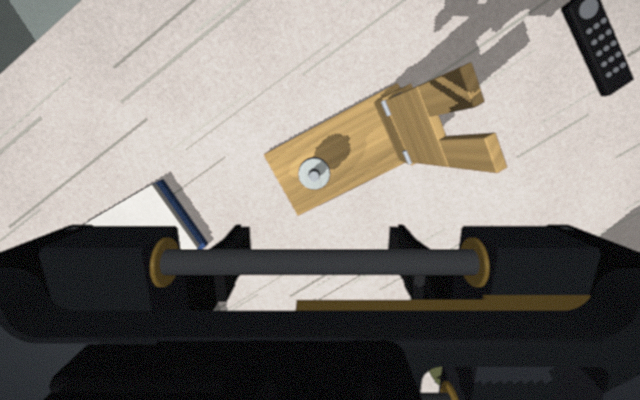

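The wrist view puts the rod top at about (315,175), which agrees with the predicted (315,176). I'll descend for a closer look.

Emit:
{"method": "drive_tool", "body": {
  "rows": [
    [[-0.015,0.01,0.2,0,0],[-0.015,0.01,0.4,0,0],[-0.015,0.01,0.6,0,0],[-0.015,0.01,0.673,0,0],[-0.015,0.01,0.673,0,0],[-0.015,0.01,0.673,0,0]]
  ]
}}

```text
time: 3.4
position: [0.5453, 0.0608, 0.1622]
tool_rot: [-1.474, 2.772, -0.002]
ft_force: [-0.4, 0.2, -0.2]
grip_width: 1.001
```

```bash
python3 -c "
from h import *
plan([.544,.060,.073])
d=ctrl.get_image('wrist');cv2.imwrite('pics/w2.png',d['img'])
c=cam(d)
print(proj(c,[.544,.06,.096]),proj(c,[.544,.06,.075]))
for n in('scene','side'):
  cv2.imwrite(f'pics/{n}2.png',ctrl.get_image(n)['img'])
a=cv2.imread('pics/side2.png')[105:255,260:370];cv2.imwrite('pics/si_c2.png',cv2.resize(a,(440,600),interpolation=cv2.INTER_CUBIC))
"
```

```text
t 3.4 pos [0.5453 0.0608 0.1622] xax [-0.559 -0.829 -0.001] zax [ 0.002  0.    -1.   ] q [ 0.456  0.215 -0.687  1.783  0.146  1.193 -2.439] F [-0.4  0.2 -0.2] M [ 0.02 -0.03 -0.04] g 1.0006791360321072
cmd [0.005 0.003 0.297]
[319.32486522 216.98825492] [319.34338012 209.49214214]
```

View pics/w2.png

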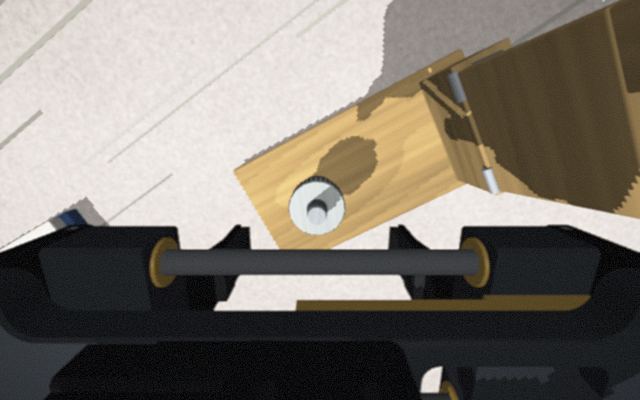

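View pics/si_c2.png

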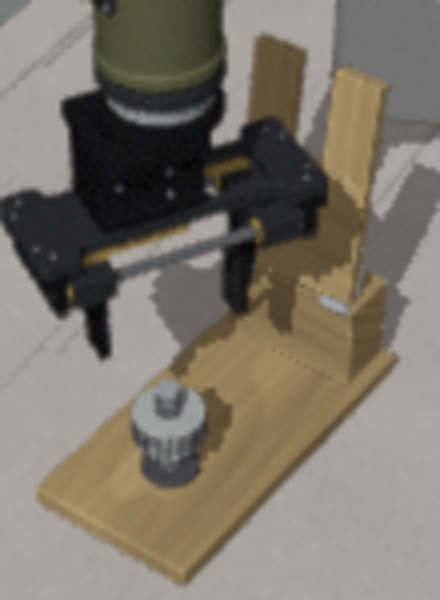

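View pics/scene2.png

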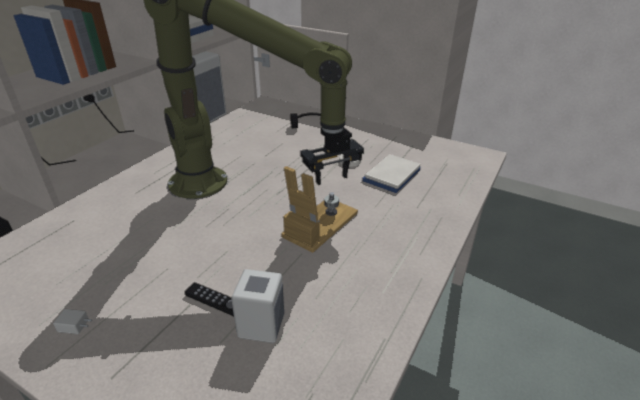

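The wrist view shows the collar spanning columns 289 to 345 with the rod near (317,210). In the side view the hand is clear of the flap. I'll crop the wrist view to measure more finely.

```bash
python3 -c "
from h import *
a=cv2.imread('pics/w2.png')[165:245,270:370];cv2.imwrite('pics/w2c.png',cv2.resize(a,(800,600),fx=0,fy=0,interpolation=cv2.INTER_CUBIC) if 0 else cv2.resize(a,None,fx=7.5,fy=7.5,interpolation=cv2.INTER_CUBIC))
d=ctrl.get_image('wrist');c=cam(d)
for h in(.068,.072,.076,.08):
  P=np.array([proj(c,[.544+.025*np.cos(t),.06+.025*np.sin(t),h]) for t in np.arange(0,6.28,.05)])
  q=np.array([proj(c,[.544+.008*np.cos(t),.06+.008*np.sin(t),.096]) for t in np.arange(0,6.28,.05)])
  print(h,(P.min(0)-[270,165])*7.5,(P.max(0)-[270,165])*7.5,(q.min(0)-[270,165])*7.5,(q.max(0)-[270,165])*7.5)
"
```

```text
0.068 [165.41305605 113.43063586] [578.17819264 509.89244866] [297.75440261 318.3211733 ] [445.75248342 459.1444821 ]
0.072 [162.177336   119.82193169] [581.41217551 522.01823607] [297.75440261 318.3211733 ] [445.75248342 459.1444821 ]
0.076 [158.83858659 126.42206011] [584.74917148 534.52010167] [297.75440261 318.3211733 ] [445.75248342 459.1444821 ]
0.08 [155.39180731 133.24142637] [588.19418218 547.415817  ] [297.75440261 318.3211733 ] [445.75248342 459.1444821 ]
```

View pics/w2c.png

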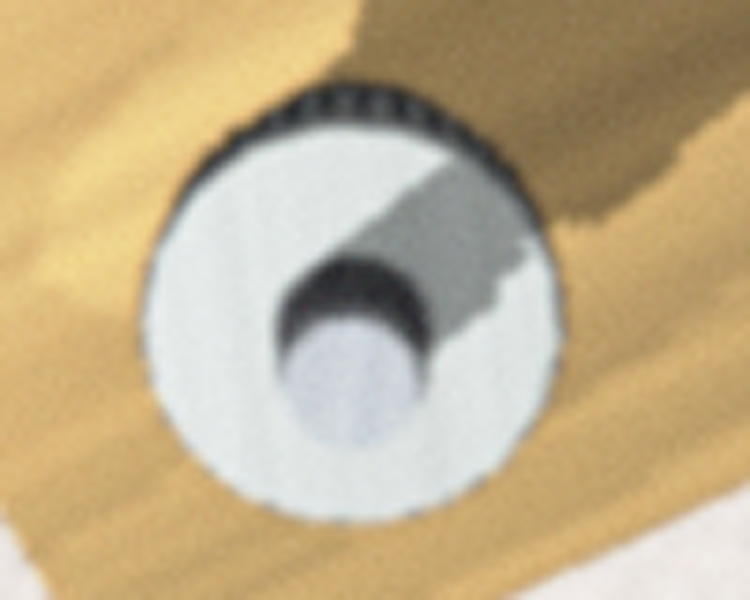

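```bash
python3 -c "
from h import *
d=ctrl.get_image('wrist');K,R,t=cam(d)
for px,z in(((316.9,215.9),.096),((316.9,207.9),.075)):
  r=R.T@np.linalg.inv(K)@[px[0],px[1],1];o=-R.T@t
  print(o+r*(z-o[2])/r[2])
plan([.5455,.062,.069])
"
```

```text
[0.54576708 0.06125647 0.096     ]
[0.5463232  0.06111126 0.075     ]
t 3.65 pos [0.5449 0.061  0.1618] xax [-0.559 -0.829 -0.001] zax [ 0.002 -0.    -1.   ] q [ 0.455  0.215 -0.687  1.784  0.147  1.192 -2.439] F [-0.6 -0.1  0.6] M [ 0.03  0.06 -0.02] g 1.0005918288053608
cmd [-0.004  0.001  0.309]
```

Emit:
{"method": "drive_tool", "body": {
  "rows": [
    [[0,0,0.15,0,0],[0,0,0.28,0,0],[0,0,0.338,0,0],[0,0,0.338,0,0],[0,0,0.338,0,0],[0,0,0.338,0,255],[0,0,0.338,0,255],[0,0,0.338,0,255],[0,0,0.338,0,255],[0,0,0.338,0,255],[0,0,0.338,0,255]]
  ],
  "grip_force": 25
}}

```text
time: 5.03
position: [0.5459, 0.0633, 0.0596]
tool_rot: [-1.475, 2.768, 0.002]
ft_force: [4.2, 3.6, -3.4]
grip_width: 0.563
```

```bash
python3 -c "
from h import *
plan([.5455,.061,.060])
d=ctrl.get_image('side');cv2.imwrite('pics/si3.png',cv2.resize(d['img'][105:255,260:370],(440,600),interpolation=cv2.INTER_CUBIC))
"
```

```text
t 5.025 pos [0.5459 0.0633 0.0596] xax [-0.558 -0.83  -0.005] zax [ 0.004  0.003 -1.   ] q [ 0.413  0.336 -0.66   1.88   0.24   1.001 -2.512] F [ 4.2  3.6 -3.4] M [ 0.96 -0.82 -0.03] g 0.5630435474501609
cmd [ 0.007 -0.003 -0.001]
```

View pics/si3.png

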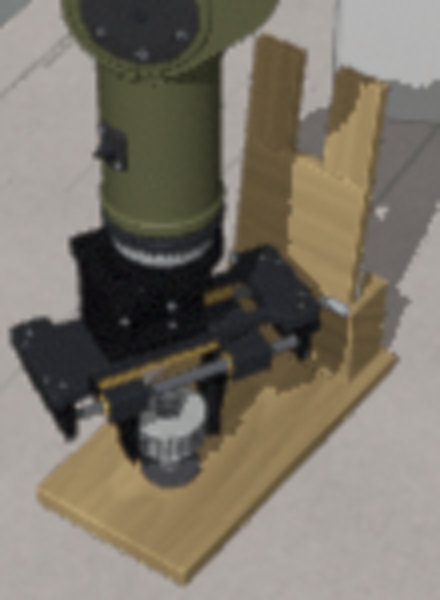

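Emit:
{"method": "drive_tool", "body": {
  "rows": [
    [[-0.008,0,-0.002,-0.05,255],[-0.008,0,-0.004,-0.1,255],[-0.008,0,-0.006,-0.15,255],[-0.008,0,-0.008,-0.2,255],[-0.008,0,-0.01,-0.25,255],[-0.008,0,-0.012,-0.3,255],[-0.008,0,-0.014,-0.35,255],[-0.008,0,-0.016,-0.4,255],[-0.008,0,-0.018,-0.45,255],[-0.008,0,-0.02,-0.5,255],[-0.008,0,-0.022,-0.55,255],[-0.008,0,-0.024,-0.6,255],[-0.008,0,-0.026,-0.65,255],[-0.008,0,-0.028,-0.7,255],[-0.008,0,-0.03,-0.75,255],[-0.008,0,-0.032,-0.8,255],[-0.008,0,-0.034,-0.85,255],[-0.008,0,-0.036,-0.9,255],[-0.008,0,-0.036,-0.9,255],[-0.008,0,-0.036,-0.9,255]]
  ]
}}

```text
time: 7.58
position: [0.546, 0.0635, 0.0703]
tool_rot: [-2.971, -1.02, -0.002]
ft_force: [1.1, 1.4, 2.0]
grip_width: 0.567
```

```bash
python3 -c "
from h import *
plan([.5455,.061,.060])
d=ctrl.get_image('side');cv2.imwrite('pics/si4.png',cv2.resize(d['img'][105:255,260:370],(440,600),interpolation=cv2.INTER_CUBIC))
"
```

```text
t 7.575 pos [0.546  0.0635 0.0703] xax [0.789 0.614 0.001] zax [ 0.001  0.001 -1.   ] q [ 0.813  0.556 -1.204  1.858  0.574  1.134  0.062] F [1.1 1.4 2. ] M [ 0.47 -0.41  0.02] g 0.567260516659416
cmd [-0.007  0.005  0.034]
```

View pics/si4.png

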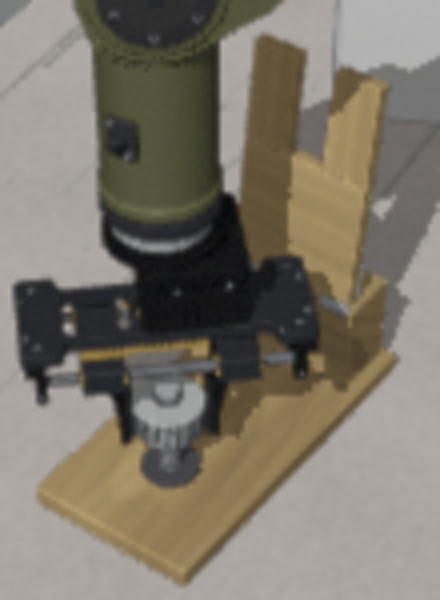

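Emit:
{"method": "drive_tool", "body": {
  "rows": [
    [[0,0,0,0,0],[0,0,0,0,0],[0,0,0,0,0],[0,0,0,0,0],[0,0,-0.1,0,0],[0,0,-0.2,0,0],[0,0,-0.3,0,0],[0,0,-0.3,0.05,0],[0,0,-0.3,0.1,0],[0,0,-0.3,0.15,0],[0,0,-0.3,0.2,0],[0,0,-0.3,0.25,0],[0,0,-0.3,0.3,0],[0,0,-0.3,0.35,0],[0,0,-0.3,0.4,0],[0,0,-0.3,0.4,0],[0,0,-0.3,0.4,0]]
  ]
}}

```text
time: 9.75
position: [0.5455, 0.063, 0.16]
tool_rot: [3.006, -0.914, -0.0]
ft_force: [0.6, -0.1, 0.1]
grip_width: 0.999
```

```bash
python3 -c "
from h import *
plan([.5455,.061,.060])
d=ctrl.get_image('wrist');cv2.imwrite('pics/w5.png',d['img']);c=cam(d)
print(proj(c,[.5455,.061,.096]))
x,y=[int(v) for v in proj(c,[.5455,.061,.09])]
x0,y0=x-50,y-40;print(x0,y0)
cv2.imwrite('pics/w5c.png',cv2.resize(d['img'][y0:y0+80,x0:x0+100],None,fx=7.5,fy=7.5,interpolation=cv2.INTER_CUBIC))
for h in(.08,.084,.088):
  P=np.array([proj(c,[.5455+.025*np.cos(t),.061+.025*np.sin(t),h]) for t in np.arange(0,6.28,.05)])
  q=np.array([proj(c,[.5455+.008*np.cos(t),.061+.008*np.sin(t),.096]) for t in np.arange(0,6.28,.05)])
  print(h,*[np.round((v-[x0,y0])*7.5) for v in(P.min(0),P.max(0),q.min(0),q.max(0))])
"
```

```text
t 9.75 pos [0.5455 0.063  0.16  ] xax [ 0.831 -0.556  0.   ] zax [-0. -0. -1.] q [ 0.734  0.313 -1.041  1.775  0.287  1.219 -0.976] F [ 0.6 -0.1  0.1] M [0.   0.02 0.02] g 0.9989186437720572
cmd [0.004 0.006 0.333]
[320.05243283 216.75516961]
270 174
0.08 [156.  62.] [594. 480.] [301. 249.] [450. 391.]
0.084 [153.  69.] [597. 493.] [301. 249.] [450. 391.]
0.088 [149.  76.] [601. 507.] [301. 249.] [450. 391.]
```

View pics/w5c.png

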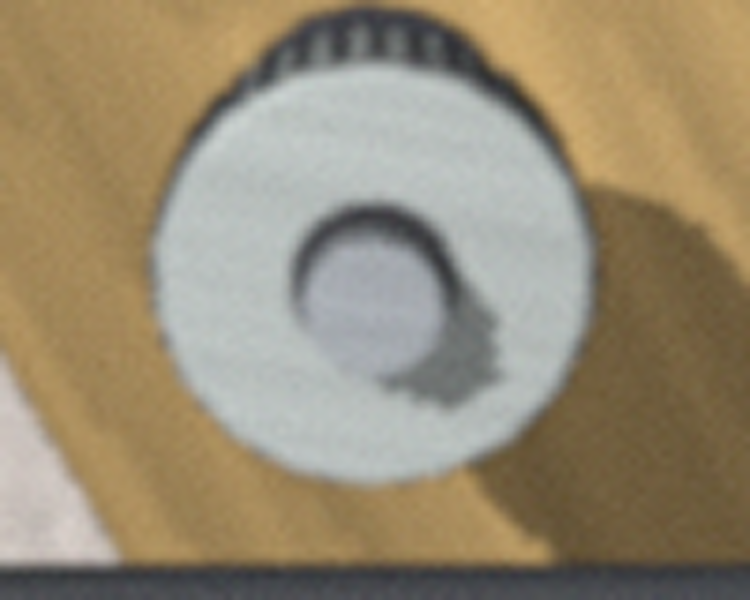

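View pics/w5.png

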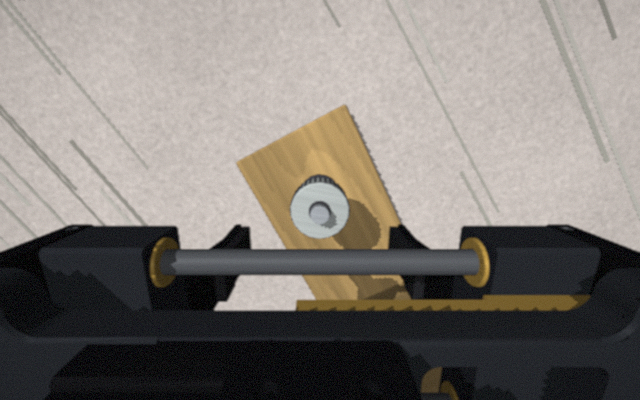

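The wrist view shows the collar top centred at about (374,273) in the crop and the rod top at about (373,306), so the collar is at about 85.5 mm. I'll regrip and turn another 0.2 × pi, which adds 2.4 mm.

Emit:
{"method": "drive_tool", "body": {
  "rows": [
    [[0,0,0.15,0,0],[0,0,0.25,0,0],[0,0,0.295,0,0],[0,0,0.295,0,0],[0,0,0.295,0,255],[0,0,0.295,0,255],[0,0,0.295,0,255],[0,0,0.295,0,255],[0,0,0.295,0,255],[0,0,0.293,-0.05,255],[0,0,0.291,-0.1,255],[0,0,0.289,-0.15,255],[0,0,0.287,-0.2,255],[0,0,0.287,-0.2,255],[0,0,0.287,-0.2,255],[0,0,0.287,-0.2,0],[0,0,0.287,-0.2,0],[0,0,0.287,-0.2,0],[0,0,0.287,-0.2,0]]
  ]
}}

```text
time: 12.18
position: [0.5455, 0.063, 0.0739]
tool_rot: [3.141, 0.056, -0.0]
ft_force: [0.2, 0.5, 0.2]
grip_width: 0.936
```

```bash
python3 -c "
from h import *
plan([.5455,.061,.160])"
```

```text
t 12.175 pos [0.5455 0.063  0.0739] xax [ 0.999  0.035 -0.   ] zax [-0. -0. -1.] q [ 0.753  0.482 -1.104  1.857  0.482  1.104 -0.496] F [0.2 0.5 0.2] M [-0.05 -0.04  0.01] g 0.9355664111624343
cmd [-0.     0.007 -0.287]
```

Emit:
{"method": "drive_tool", "body": {
  "rows": [
    [[0,0,-0.1,0,0],[0,0,-0.2,0,0],[0,0,-0.287,0,0],[0,0,-0.287,0.04,0],[0,0,-0.287,0.04,0],[0,0,-0.287,0.04,0]]
  ]
}}

```text
time: 12.92
position: [0.5453, 0.0629, 0.1596]
tool_rot: [3.138, -0.139, -0.001]
ft_force: [1.0, -0.4, 0.0]
grip_width: 1.0
```

```bash
python3 -c "
from h import *
plan([.5455,.063,.36])
d=ctrl.get_image('wrist');c=cam(d)
x,y=[int(v) for v in proj(c,[.5455,.061,.09])]
x0,y0=x-50,y-40;print(x0,y0)
cv2.imwrite('pics/w6c.png',cv2.resize(d['img'][y0:y0+80,x0:x0+100],None,fx=7.5,fy=7.5,interpolation=cv2.INTER_CUBIC))
for h in(.08,.084,.088,.092):
  P=np.array([proj(c,[.5455+.025*np.cos(t),.061+.025*np.sin(t),h]) for t in np.arange(0,6.28,.05)])
  q=np.array([proj(c,[.5455+.008*np.cos(t),.061+.008*np.sin(t),.096]) for t in np.arange(0,6.28,.05)])
  print(h,*[np.round((v-[x0,y0])*7.5) for v in(P.min(0),P.max(0),q.min(0),q.max(0))])
d=ctrl.get_image('side');cv2.imwrite('pics/si6.png',cv2.resize(d['img'][105:255,260:370],(440,600),interpolation=cv2.INTER_CUBIC))
"
```

```text
t 12.925 pos [0.5453 0.0629 0.1596] xax [ 0.996 -0.088 -0.001] zax [-0.001 -0.    -1.   ] q [ 0.82   0.369 -1.164  1.773  0.358  1.238 -0.529] F [ 1.  -0.4  0. ] M [-0.   -0.08 -0.06] g 0.999962984975644
cmd [ 0.    -0.    -0.668]
270 174
0.08 [157.  63.] [594. 482.] [301. 251.] [451. 393.]
0.084 [153.  70.] [598. 495.] [301. 251.] [451. 393.]
0.088 [149.  78.] [602. 510.] [301. 251.] [451. 393.]
0.092 [145.  86.] [606. 524.] [301. 251.] [451. 393.]
```

View pics/w6c.png

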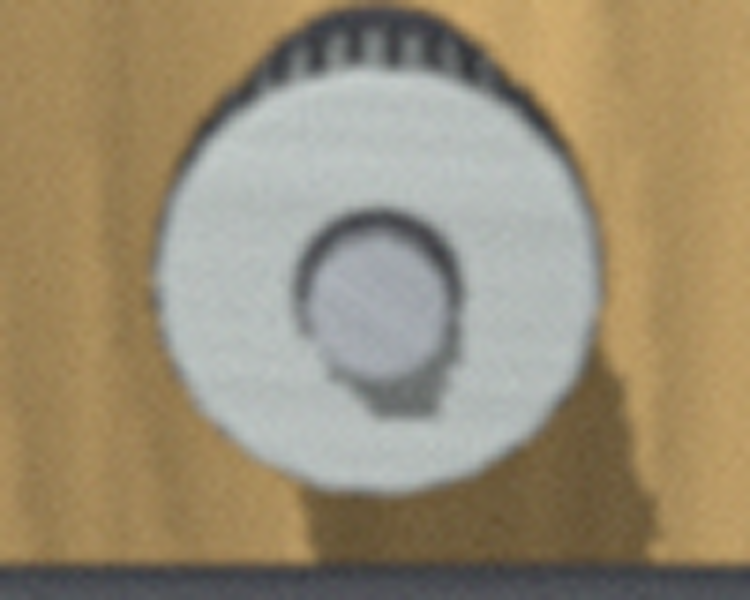

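View pics/si6.png

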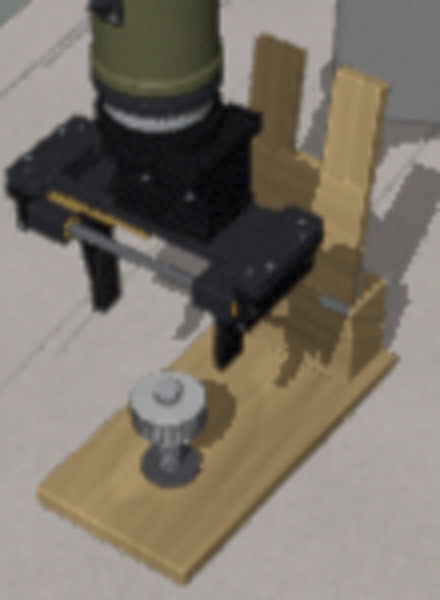

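The collar now measures about 88 mm: the rod and collar centres are 28 px apart in the crop, against a predicted 28. Next I'll go over the flap to its outer side, with the jaws part open so the fingers meet both prongs.

Emit:
{"method": "drive_tool", "body": {
  "rows": [
    [[0,0,-0.2,0,108],[0,0,-0.4,0,108],[0,0,-0.6,0,108],[0,0,-0.68,0,108],[0,0,-0.68,0,108],[0.01,0.2,-0.68,0,108],[0.01,0.4,-0.68,0,108],[0.02,0.6,-0.68,0,108],[0.02,0.778,-0.68,0,108],[0.02,0.778,-0.68,0,108],[0.02,0.778,-0.68,0,108]]
  ]
}}

```text
time: 14.4
position: [0.5301, -0.1693, 0.3626]
tool_rot: [-3.137, 0.14, 0.003]
ft_force: [-0.1, 0.8, -0.1]
grip_width: 0.579
```

```bash
python3 -c "
from h import *
plan([.531,-.17,.228])
for n in('scene','side'):
  d=ctrl.get_image(n);a=d['img'][60:260,230:430];cv2.imwrite(f'pics/{n}7.png',cv2.resize(a,(600,600),interpolation=cv2.INTER_CUBIC))
"
```

```text
t 14.4 pos [ 0.5301 -0.1693  0.3626] xax [ 0.996 -0.089 -0.002] zax [-0.002  0.002 -1.   ] q [ 1.253  0.247 -1.182  1.442  0.226  1.605  0.   ] F [-0.1  0.8 -0.1] M [ 0.07 -0.09 -0.03] g 0.5787534980969122
cmd [0.004 0.003 0.449]
```

View pics/scene7.png

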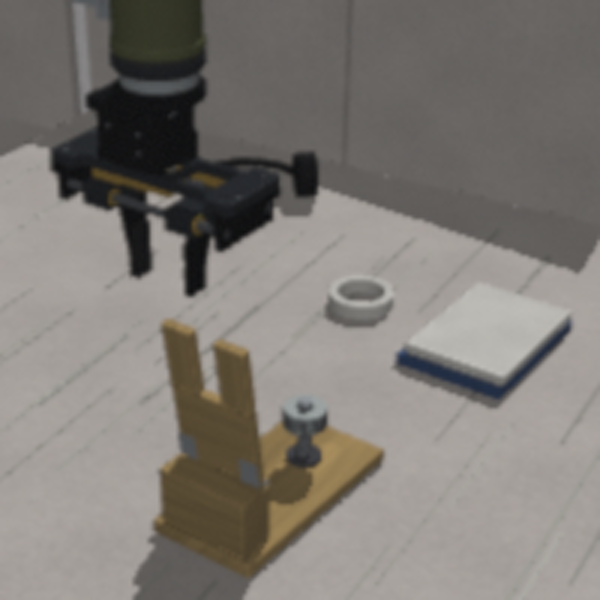

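View pics/side7.png

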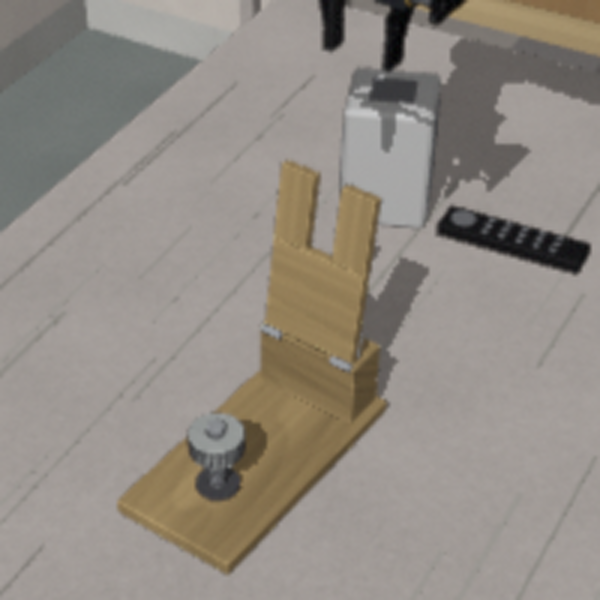

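Emit:
{"method": "drive_tool", "body": {
  "rows": [
    [[0,0,0.2,0,108],[0,0,0.4,0,108],[0,0,0.449,0,108],[0,0,0.449,0,108],[0,-0.06,0.449,0,108],[0,-0.12,0.449,0,108],[0,-0.16,0.449,0,108],[0,-0.2,0.449,0,108],[0,-0.23,0.449,0,108],[0,-0.26,0.449,0,108],[0,-0.29,0.449,0,108],[0,-0.32,0.449,0,108],[0,-0.35,0.449,0,108],[0,-0.38,0.449,0,108],[0,-0.41,0.449,0,108],[0,-0.44,0.449,0,108]]
  ]
}}

```text
time: 16.5
position: [0.5425, -0.0378, 0.2293]
tool_rot: [-3.138, 0.141, 0.0]
ft_force: [-0.3, -0.6, 0.6]
grip_width: 0.581
```

```bash
python3 -c "
from h import *
plan([.531,-.17,.228])
for n in('scene','side'):
  d=ctrl.get_image(n);a=d['img'][60:260,230:430];cv2.imwrite(f'pics/{n}8.png',cv2.resize(a,(600,600),interpolation=cv2.INTER_CUBIC))
"
```

```text
t 16.5 pos [ 0.5425 -0.0378  0.2293] xax [ 0.996 -0.09  -0.   ] zax [-0.  0. -1.] q [ 1.06   0.278 -1.199  1.697  0.265  1.349 -0.275] F [-0.3 -0.6  0.6] M [-0.04 -0.1  -0.02] g 0.5810007416206978
cmd [0.002 0.442 0.004]
```

View pics/side8.png

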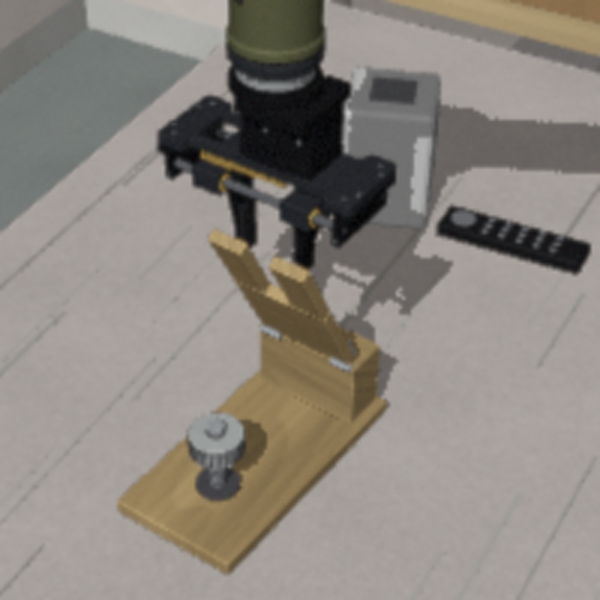

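The flap has passed upright and is falling on its own, ahead of the fingers. I'll retreat upwards and let it sink.

Emit:
{"method": "drive_tool", "body": {
  "rows": [
    [[0,0.1,0,0,108],[0,0.2,-0.1,0,108],[0,0.3,-0.3,0,108],[0,0.4,-0.4,0,108],[0,0.4,-0.4,0,108],[0,0.4,-0.4,0,108],[0,0.4,-0.4,0,108],[0,0.4,-0.4,0,108],[0,0.4,-0.4,0,108],[0,0.4,-0.4,0,108],[0,0.4,-0.4,0,108],[0,0.4,-0.4,0,108],[0,0.4,-0.4,0,108],[0,0.4,-0.4,0,108],[0,0.4,-0.4,0,108],[0,0.4,-0.4,0,108],[0,0.4,-0.4,0,108],[0,0.4,-0.4,0,108],[0,0.4,-0.4,0,108],[0,0.4,-0.4,0,108]]
  ]
}}

```text
time: 19.1
position: [0.5316, -0.1581, 0.3493]
tool_rot: [3.138, -0.142, -0.0]
ft_force: [0.4, 0.3, -0.2]
grip_width: 0.577
```

Emit:
{"method": "drive_tool", "body": {
  "rows": [
    [[0,0,0,0,108],[0,0,0,0,108],[0,0,0,0,108],[0,0,0,0,108],[0,0,0,0,108],[0,0,0,0,108],[0,0,0,0,108],[0,0,0,0,108],[0,0,0,0,108],[0,0,0,0,108],[0,0,0,0,108],[0,0,0,0,108],[0,0,0,0,108],[0,0,0,0,108],[0,0,0,0,108],[0,0,0,0,108]]
  ]
}}

```text
time: 21.1
position: [0.5316, -0.1581, 0.3493]
tool_rot: [3.138, -0.142, -0.0]
ft_force: [0.4, -0.5, 0.0]
grip_width: 0.575
```

```bash
cat > chk.py <<'E'
from h import *
plan([.531,-.17,.228])
x,y,a=.529+.0012,-.1094+.002,3.0503
c,s=np.cos(a),np.sin(a)
for n in('scene','side'):
  d=ctrl.get_image(n);C=cam(d);k=6;x0,y0=(270,155) if n=='scene' else (260,130)
  im=cv2.resize(d['img'][y0:y0+100,x0:x0+100],(600,600),interpolation=cv2.INTER_CUBIC)
  cv2.imwrite(f'pics/{n}9.png',im)
  for lab,f in(('level',0),('+.03',.03),('-.03',-.03)):
    out=[]
    for lx in(-.05,.05):
      for w in(0,.012):
        q=(lx,-.03-.175*np.cos(f)+w*np.sin(f),.088+.175*np.sin(f)+w*np.cos(f))
        p=proj(C,[x+c*q[0]-s*q[1],y+s*q[0]+c*q[1],q[2]]);out.append(np.round((p-[x0,y0])*k).tolist())
    print(n,lab,out)
E
python3 chk.py
```

```text
t 21.1 pos [ 0.5316 -0.1581  0.3493] xax [ 0.996 -0.09  -0.   ] zax [-0. -0. -1.] q [ 1.248  0.241 -1.188  1.474  0.223  1.576 -0.019] F [ 0.4 -0.5  0. ] M [ 0.03 -0.08  0.06] g 0.5749251307261604
cmd [0.002 0.04  0.404]
scene level [[479.0, 242.0], [480.0, 224.0], [330.0, 185.0], [330.0, 167.0]]
scene +.03 [[479.0, 234.0], [480.0, 216.0], [330.0, 177.0], [330.0, 160.0]]
scene -.03 [[478.0, 250.0], [479.0, 231.0], [329.0, 193.0], [330.0, 175.0]]
side level [[111.0, 442.0], [109.0, 422.0], [294.0, 535.0], [293.0, 516.0]]
side +.03 [[110.0, 433.0], [109.0, 413.0], [294.0, 526.0], [294.0, 506.0]]
side -.03 [[112.0, 450.0], [109.0, 431.0], [294.0, 543.0], [293.0, 524.0]]
```

View pics/side9.png

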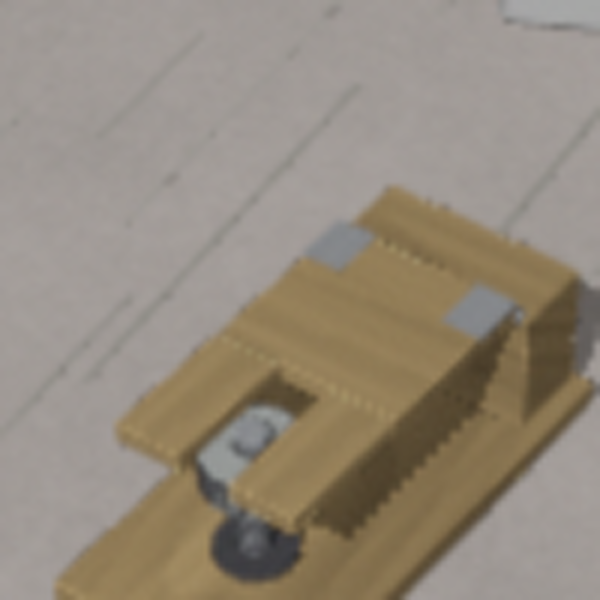

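View pics/scene9.png

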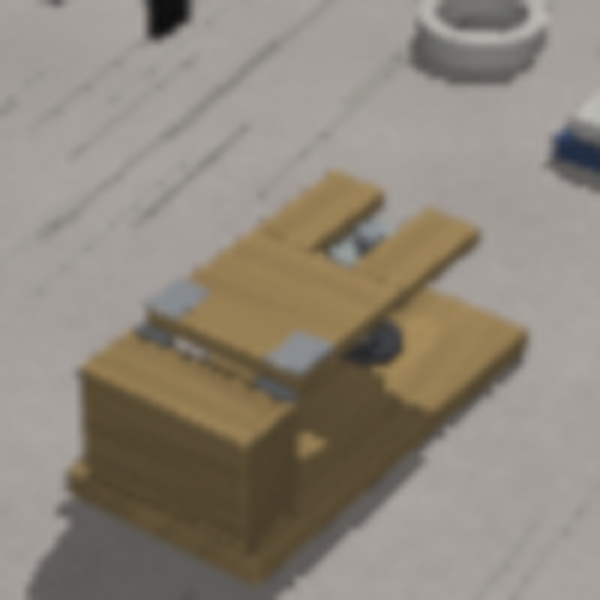

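The flap is down and looks nearly level; its corners sit 5 to 9 px (in the 6x crops) below the prediction. I'll refit with per-camera offsets to see whether that is tilt or calibration.

```bash
cat > fit2.py <<'E'
from h import *
from scipy.optimize import least_squares
cs={n:cam(ctrl.get_image(n)) for n in("scene","side")}
S=lambda u,v:("scene",270+u/6,155+v/6)
D=lambda u,v:("side",260+u/4,105+v/4)
E=lambda u,v:("side",260+u/6,130+v/6)
def model(p):
    x,y,a,b,f=p[:5];c,s=np.cos(a),np.sin(a)
    W=lambda q: np.array([x+c*q[0]-s*q[1],y+s*q[0]+c*q[1],q[2]])
    fl=lambda lx,r,w:W((lx,-.03-r*np.cos(f)+w*np.sin(f),.088+r*np.sin(f)+w*np.cos(f)))
    return [(S(370,232),W((0,-.17,.096))),(D(168,383),W((0,-.17,.096))),
    (S(480,232),fl(-.05,.175,.012)),(S(333,170),fl(.05,.175,.012)),(S(384,192),fl(.014,.175,.012)),(S(428,210),fl(-.014,.175,.012)),
    (E(118,432),fl(-.05,.175,.012)),(E(303,525),fl(.05,.175,.012)),(E(180,465),fl(-.014,.175,.012)),(E(235,490),fl(.014,.175,.012)),
    (S(85,373),W((.055,.015,.088))),(S(248,440),W((-.055,.015,.088))),
    (E(578,275),W((.055,.015,.088))),(E(392,188),W((-.055,.015,.088))),
    (S(70,480),W((.065,b,.018))),(S(265,572),W((-.065,b,.018))),(S(527,332),W((-.065,b-.26,.018))),
    (D(40,492),W((-.065,b-.26,.018))),(D(187,577),W((.065,b-.26,.018))),(D(395,355),W((.065,b,.018)))]
def res(p):
    o={"scene":p[5:7],"side":p[7:9]}
    return np.concatenate([np.concatenate([proj(cs[m[0]],X)+o[m[0]]-m[1:] for m,X in model(p)]),p[5:9]*.5])
r=least_squares(res,[.53,-.108,3.05,.0176,0,0,0,0,0],loss="soft_l1")
cov=np.linalg.inv(r.jac.T@r.jac)*2*r.cost/31
print(np.round(r.x,4),"sd f",cov[4,4]**.5);print(np.round(r.fun[:-4].reshape(-1,2),1).tolist())
E
python3 fit2.py
```

```text
[ 0.5272 -0.1071  3.0438  0.0202 -0.0062  0.7958  0.8909  0.7257  0.9556] sd f 0.0067418725960745295
[[0.1, 0.2], [0.5, 1.9], [0.2, -0.3], [-0.1, 0.5], [0.2, 0.2], [-0.2, -0.2], [-0.2, -0.1], [-0.4, 0.1], [0.2, -0.1], [-0.4, 0.1], [-0.7, -0.1], [0.7, 1.7], [0.3, -0.5], [-0.4, -0.1], [-0.7, -0.6], [-0.3, -0.3], [0.5, -0.6], [-1.0, 0.0], [0.6, -0.2], [0.3, -0.3]]
```

```bash
python3 -c "
from bench import ctrl
print(ctrl.get_state()['ft_force']);print(ctrl.close_job())"
```

```text
[-0.16458503  1.00184935  0.05811229]
the job is handed in; nothing more can be done
None
```

The flap is folded down and rests level on the collar, and the job was handed in at about 21 s. No verdict came back, so this rests on my own measurements.

- **Collar:** I turned it about 3.5 rad counter-clockwise in two grips with the flap still standing. Before folding, the wrist camera put its top at about 88 mm, the level of the block's top.
- **Flap:** I pushed it past upright from its outer side with the fingers on both prongs, and it sank onto the collar by itself. It came down over the rod. A fit to the final pictures gives -0.006 ± 0.007 rad, within the 0.03 allowed.
- **Disagreement:** the first check, without camera offsets, showed the flap's edge 5 to 9 px (in the 6x crops) lower than a level flap. Read alone, that would mean about -0.02 to -0.03 rad. Fitting an offset of about 1 px per camera removed nearly all of it, because the block and base board were shifted the same way.
- **Robot and other objects:** the hand ended clear, above the far side of the block, with about 1 N or less on the wrist. The arm never went near the speaker, remote, notebooks or tape, and I saw no contact, but I did not measure their positions at the end.

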